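Find the fullest ink tin by hefting

TASK

Three ink tins that look exactly alike stand in a row on the plywood board; find out by feel which is the fullest. Go along the row from the robot's left to its right, lift each tin clear of the board to feel its weight and stand it back on the board, then take the heaviest and hold it up, upright, over the glass inking slab with a good 10 cm of air beneath it, and finish while still holding it there. The two lighter tins end standing on the board; do not drop or knock over any tin, and leave the tools, cups and bottles around them alone.

Things in the scene. Friction and masses are not known exactly. Their poses are not given: they have to be found in the camera images.
- tin_left_center (a point): Centre (half-way up) of the tin at the robot's left (+y) end of the row: closed, round, bare metal, 66 mm in diameter, 84 mm tall, upright, gripped at any angle about its axis. The three look the same; which one is heaviest varies. Each weighs 0.13 to 0.57 kg, the heaviest at least 0.13 kg more than either other. The contents have a little play.
- tin_middle_center (a point): Centre (half-way up) of the middle tin of the row; same size and look as tin_left.
- tin_right_center (a point): Centre (half-way up) of the tin at the robot's right end (-y end) of the row; same size and look as tin_left.
- board: Fixed plywood board on the table that the tins stand on: 140 mm (its x) by 340 mm (its y) by 12 mm thick, origin at the centre of its underside. The row runs along its y axis, +y to the robot's left, about 115 mm from tin to tin, within 20 mm of the middle line. Turned by up to 0.2 rad; on either side of the slab.
- slab: The fixed glass inking slab on the table, white underneath: 200 mm (its x) by 240 mm (its y) by 8 mm thick, origin at the centre of its underside. A brayer and a palette knife lie on it.
- brayer: Bystander, leave alone: ink roller with an orange handle, about 190 mm long and 34 mm high, lying on the far part of the slab. Origin under its middle.
- knife: Bystander, leave alone: palette knife 200 mm long with a wooden handle, lying flat on the near part of the slab. Origin under its middle.
- plate: Bystander, leave alone: round black carved printing plate, 110 mm in diameter and 6 mm thick, lying flat on the table just on the robot's side of the board. Origin at the centre of its underside.
- paper_cup: Bystander, leave alone: brown paper cup, 80 mm across the rim and 92 mm tall, standing just beyond the board behind the left half of the row. Origin at the centre of its underside.
- clear_cup: Bystander, leave alone: clear plastic cup, 70 mm across the rim and 85 mm tall, standing just beyond the board behind the right half of the row. Origin at the centre of its underside.
- ink_bottle: Bystander, leave alone: black squeeze bottle with a white pointed cap, 60 mm in diameter and 135 mm tall, standing just beyond the slab. Origin at the centre of its underside.
- brush_jar: Bystander, leave alone: glass jar 76 mm across and 95 mm tall with brushes that reach up to 180 mm, standing just beyond the slab. Origin at the centre of its underside.
There are look-alikes about, which are no part of the job. Leave any yellow look-alike of the part that bears tin_middle_center alone.

How it is judged:
On the way, in this order (a step that is already met when the one before it is completed fails the run):
1. the left tin has been lifted: its underside at least 15 mm above the board, held in the fingers alone (z of tin_left_center in the frame of board above 0.069 m and contact force between the fingers and tin_left above 1 N and contact force between tin_left and board below 0.05 N), for 0.2 s.
2. the middle tin has been lifted: its underside at least 15 mm above the board, held in the fingers alone (z of tin_middle_center in the frame of board above 0.069 m and contact force between the fingers and tin_middle above 1 N and contact force between tin_middle and board below 0.05 N), for 0.2 s.
3. the right tin has been lifted: its underside at least 15 mm above the board, held in the fingers alone (z of tin_right_center in the frame of board above 0.069 m and contact force between the fingers and tin_right above 1 N and contact force between tin_right and board below 0.05 N), for 0.2 s.
At the end, for the whole second after the job is handed in: The heaviest tin is held still in the fingers, upright (0.25 rad), its centre over the slab and its underside 90 mm or more above the glass; the other two stand upright and untouched on the board, each weighing on it less than 4.1 N (the heaviest weighs over 4.7 N) (((z of tin_left_center in the frame of slab above 0.14 m and contact force between the fingers and tin_left above 1 N and angle between tin_left's own z axis and vertical below 0.25 rad and linear speed of tin_left below 0.03 m/s and x of tin_left_center in the frame of slab between -0.1 and 0.1 m and y of tin_left_center in the frame of slab between -0.12 and 0.12 m and contact force between tin_middle and board between 0.5 and 4.1 N and angle between each of tin_middle, tin_right's own z axis and vertical below 0.1 rad and contact force between the fingers and tin_middle below 0.05 N and contact force between tin_right and board between 0.5 and 4.1 N and contact force between the fingers and tin_right below 0.05 N) or (z of tin_middle_center in the frame of slab above 0.14 m and contact force between the fingers and tin_middle above 1 N and angle between tin_middle's own z axis and vertical below 0.25 rad and linear speed of tin_middle below 0.03 m/s and x of tin_middle_center in the frame of slab between -0.1 and 0.1 m and y of tin_middle_center in the frame of slab between -0.12 and 0.12 m and contact force between tin_left and board between 0.5 and 4.1 N and angle between each of tin_left, tin_right's own z axis and vertical below 0.1 rad and contact force between the fingers and tin_left below 0.05 N and contact force between tin_right and board between 0.5 and 4.1 N and contact force between the fingers and tin_right below 0.05 N) or (z of tin_right_center in the frame of slab above 0.14 m and contact force between the fingers and tin_right above 1 N and angle between tin_right's own z axis and vertical below 0.25 rad and linear speed of tin_right below 0.03 m/s and x of tin_right_center in the frame of slab between -0.1 and 0.1 m and y of tin_right_center in the frame of slab between -0.12 and 0.12 m and contact force between tin_left and board between 0.5 and 4.1 N and angle between each of tin_left, tin_middle's own z axis and vertical below 0.1 rad and contact force between the fingers and tin_left below 0.05 N and contact force between tin_middle and board between 0.5 and 4.1 N and contact force between the fingers and tin_middle below 0.05 N))); the arm keeps its last pose, push and grip.
It fails at once if a tin is knocked over (tilted by more than 0.6 rad) (angle between any of tin_left, tin_middle, tin_right's own z axis and vertical above 0.6 rad).
It fails at once if a tin is dropped (falls free by more than about 1 cm) ((linear speed of tin_left above 0.45 m/s and contact force between the fingers and tin_left below 0.05 N) or (linear speed of tin_middle above 0.45 m/s and contact force between the fingers and tin_middle below 0.05 N) or (linear speed of tin_right above 0.45 m/s and contact force between the fingers and tin_right below 0.05 N)).
It fails at once if a tool, plate, cup, bottle or jar around the tins is moved by more than 30 mm (distance of any of brayer, knife, plate, paper_cup, clear_cup, ink_bottle, brush_jar from where it was at the start of the episode above 0.03 m).
It also fails if it takes over 67 s, if anything falls off the work surface, if the arm or the gripper's body presses on something with over 40 N, if the wrist force passes 120 N, or if a joint passes its speed limit or range.

ROBOT

A 6-joint arm with a two-finger parallel gripper is mounted at the origin on the work surface. World frame = base frame: x ahead of the robot, y to its left, z up, the work surface at z = 0. Lengths are in m, angles in rad, forces in N, time in s.
With the tool pointing down it reaches from about 0.4 to 0.825 m from the base axis. Payload 7 kg.
Tool frame: the origin (TCP) lies between the finger pads; the fingertips stand 8 mm ahead of it and the grasp point (between the pads) lies 11 mm behind it (arm.finger_overhang is the distance from the TCP to the fingertips, in m); z points along the fingers, y is the line along which they close (so a half turn about z gives the same grasp; the last joint's range is limited). The gripper opens to 88 mm and grips with 3 to 60 N. Pads are 19 mm wide; open, the fingers measure 130 mm over their backs; the gripper's body (78 mm by 193 mm) begins 47 mm behind the grasp point.
Start: joints at [-0.913, 0.359, 0.012, 0, -1.224, -0.288], TCP at [0.244, -0.629, 0.235] pointing down, gripper open.
Joint ranges: [-3.07, 3.07], [-1.43, 2.12], [-1.02, 1.25], [-3.03, 1.67], [-3.05, -0], [-3.03, 3.03]. Speed limits (rad/s): [2.39, 2.39, 3.01, 3.14, 3.14, 3.14].

INTERFACE

Orientations are given as [roll, pitch, yaw] about the fixed x, y, z axes, in that order (R = Rz(yaw) Ry(pitch) Rx(roll)).
In Python, from station import arm gives the robot as it stands.
- The arm moves only by the tool move_arm, never from a script. Its argument "rows" is text: rows parted by semicolons, each of 7 numbers parted by spaces: the turn, a rotation vector about the tool's x, y, z in degrees, then the shift along the tool's x, y, z in m, then the finger opening in m, from 0 to 0.0876. A call has 1 to 8 rows; each row shifts and turns the commanded pose from where the row before left it, along the tool's axes as they then stand; what a row does not reach is not made up. A row lasts 1/8 s, in which the tool goes at most 62.5 mm and 10.7 degrees, less where a joint would pass 70% of its speed; a pose out of reach is approached as far as the arm can. A call is refused whole if a number of a shift passes 0.0625 or a number of a turn 10.7, either way. A call with a gripper value outside its range is refused whole. The fingers move at their own pace and stop on an object; "squeeze" is the grip in N (left out, the last holds). Time passes only in rows, so rows that do not move let the fingers close. It gives the time, the measured TCP pose, the force, the opening and the grip force at its end, in the units of the state.
- arm.get_state(): the state, without advancing time (a new reading comes with each control period).
- arm.grab_frame(name): name is "scene" or "top" or "wrist"; returns (picture, depth): 384x512x3 uint8, blue, green, red; 384x512 float32, m along the optical axis (not along the pixel's ray), 0 where there is no reading.
- arm.camera_model(name): a dict with "mtx" (3x3 intrinsics, pixels), "camera_from_world" (4x4, takes a point from world to camera coordinates); the wrist camera has in their place "mount" (4x4, takes a point from camera to tool coordinates, whose origin is the TCP and whose axes are the flange's). Camera axes: x right, y down, z forward; pixel columns grow to the right and rows downward; lengths in m; the calibration is good to about 2 mm. A picture is of the moment at which its call begins: read the wrist's pose just before it. camera_model takes no time and is no camera call.
- arm.job_done(): hands the job in; it is judged then, once.
The state is a dict: "t": time; "q": joint angles; "qd": joint speeds; "joint_efforts": joint torques, N m; "eef_pos": TCP position; "ee_rot": TCP orientation; "force": force on the tool from outside, world axes, zero at the start; "moment": the same for the moment, N m; "width": finger opening in m; "gripper_force": force on a finger pad.
Only numpy, scipy, OpenCV 4.12 (cv2) and the standard library are available. Lean on these libraries where they do the work, as an engineer would, in place of code of your own. Each camera call takes 0.05 s, during which the arm holds its last target. There are 200 camera calls.

## Working session

There is one attempt and no reset: what is moved stays moved. The work goes in short steps, Python scripts to look and compute and a tool call to move; the robot and the scene stay as the last step left them, time stands still between calls to the robot, and variables do not carry over. Pictures are saved under pics/ and viewed, at most 10 in all, crops included, and the job is handed in when it is done.

Besides the shell and the picture viewer there is one more tool, called after "Call:" by a JSON object that holds its "op" and its "data", one argument or row to a line. move_arm: Moves the arm, as the interface text tells. Its arguments: {"type":"object","properties":{"rows":{"type":"string"},"squeeze":{"type":"number"}},"required":["rows"]}

```bash
mkdir -p pics; cat > h.py <<'E'
import numpy as np, cv2
from station import arm
def grab(n,f):
    p,d=arm.grab_frame(n); cv2.imwrite('pics/'+f+'.png',p); np.savez('pics/'+f+'.npz',p=p,d=d); return p,d
E
python3 - <<'E'
from h import *
np.set_printoptions(precision=4,suppress=True)
for n in("top","scene"):
    p,d=grab(n,n+"0"); m=arm.camera_model(n); print(m["mtx"],m["camera_from_world"])
print(arm.camera_model("wrist")); s=arm.get_state(); print(s)
E
```

```text
[[378.2321   0.     257.389 ]
 [  0.     378.2321 186.7951]
 [  0.       0.       1.    ]] [[ 0.0047 -0.9998  0.0203 -0.1054]
 [-0.9962 -0.0065 -0.0874  0.5237]
 [ 0.0875 -0.0198 -0.996   0.991 ]
 [ 0.      0.      0.      1.    ]]
[[404.777    0.     253.3109]
 [  0.     404.777  186.5924]
 [  0.       0.       1.    ]] [[ 0.1272  0.9919 -0.0062  0.0308]
 [ 0.8653 -0.114  -0.4881 -0.4252]
 [-0.4849  0.0568 -0.8728  1.2913]
 [ 0.      0.      0.      1.    ]]
{'mtx': array([[301.7066,   0.    , 254.6288],
       [  0.    , 301.7066, 187.8683],
       [  0.    ,   0.    ,   1.    ]]), 'mount': array([[-0.0002, -0.9532, -0.3022,  0.0823],
       [ 1.    , -0.0001, -0.0005, -0.0001],
       [ 0.0005, -0.3022,  0.9532, -0.1491],
       [ 0.    ,  0.    ,  0.    ,  1.    ]])}
{'t': 0.1, 'q': array([-0.9129,  0.3593,  0.0112, -0.0003, -1.2241, -0.2881]), 'qd': array([-0.    , -0.0026,  0.0034,  0.0008, -0.0012, -0.0005]), 'joint_efforts': array([ -0.0012, -58.4165,  29.3751,   7.0156,   0.0101,  -0.0001]), 'eef_pos': array([ 0.2438, -0.629 ,  0.2337]), 'ee_rot': array([ 3.1401, -0.0002, -2.7719]), 'force': array([-0.7594, -0.1546,  0.215 ]), 'moment': array([-0.0273,  0.0618, -0.0578]), 'gripper_force': 0.0, 'width': 0.08763876749130181}
```

View pics/top0.png

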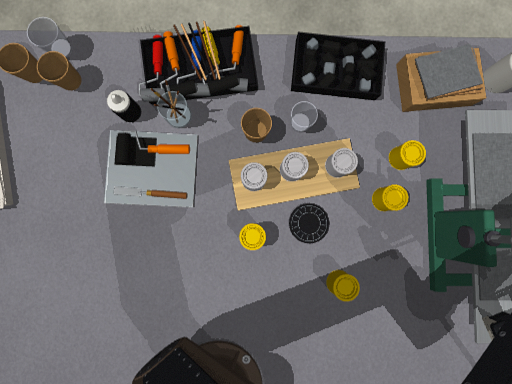

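View pics/scene0.png

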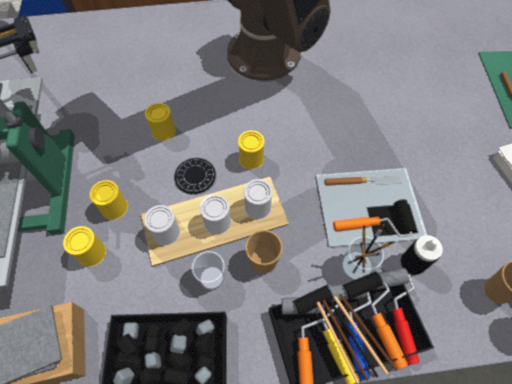

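The top view shows the board with three bare tins at about (254,176), (295,166) and (344,162), and the slab at (152,168) on the robot's left. The press and the yellow tins are to the right and in front. The scene view agrees, with the paper cup and clear cup just beyond the board.

```bash
cat >> h.py <<'E'
def ray(n,uv,z):
    m=arm.camera_model(n); T=np.linalg.inv(m["camera_from_world"]); d=T[:3,:3]@np.linalg.solve(m["mtx"],[uv[0],uv[1],1]); o=T[:3,3]
    return o+d*(z-o[2])/d[2]
E
python3 - <<'E'
from h import *
np.set_printoptions(precision=4,suppress=True)
L=np.load('pics/top0.npz'); p,d=L['p'],L['d']; m=arm.camera_model("top"); T=np.linalg.inv(m["camera_from_world"])
v,u=np.mgrid[:384,:512]; c=np.dstack([u,v,np.ones_like(u)])@np.linalg.inv(m["mtx"]).T*d[...,None]
W=c@T[:3,:3].T+T[:3,3]
hsv=cv2.cvtColor(p,cv2.COLOR_BGR2HSV)
for uv in [(254,176),(295,166),(344,162)]:
    r=np.hypot(u-uv[0],v-uv[1])<20
    k=r&(abs(W[...,2]-.096)<.012)&(hsv[...,1]<60)
    P=W[k]; (cx,cy),rad=cv2.minEnclosingCircle(P[:,:2].astype(np.float32))
    print(k.sum(),P.mean(0),(cx,cy),rad,np.median(P[:,2]))
for nm,lo,hi,z,win in [("slab",None,None,.008,(100,125,205,212)),("board",None,None,.012,(222,130,365,215))]:
    x0,y0,x1,y1=win; w=np.zeros(d.shape,bool); w[y0:y1,x0:x1]=1
    H=hsv
    k=w&((H[...,0]>10)&(H[...,0]<26)&(H[...,1]>60) if nm=="board" else (H[...,2]>135)&(H[...,1]<60))
    k=cv2.morphologyEx(k.astype(np.uint8),cv2.MORPH_OPEN,np.ones((3,3)))
    cs=max(cv2.findContours(k,0,2)[0],key=cv2.contourArea)
    pts=np.array([ray("top",q,z)[:2] for q in cs[:,0]],np.float32); print(nm,cv2.minAreaRect(pts))
for n,uv,z in [("paper",(256,119),.092),("clear",(304,114),.085),("plate",(309,223),.006),("yellow",(252,236),.084),("bottle",(119,99),.135),("yellow2",(392,198),.084)]: print(n,ray("top",uv,z))
E
```

```text
556 [ 0.5479 -0.0918  0.0932] (0.5475429892539978, -0.09180677682161331) 0.03348736837506294 0.0930659270956728
549 [ 0.5752 -0.1954  0.0931] (0.5747805237770081, -0.1952880173921585) 0.03370919078588486 0.09291657158560107
553 [ 0.5864 -0.32    0.0931] (0.5863927602767944, -0.3199353516101837) 0.03377296030521393 0.09302828093214832
slab ((0.5751312971115112, 0.1884099543094635), (0.23925188183784485, 0.20132742822170258), 87.47004699707031)
board ((0.5622653961181641, -0.20179401338100433), (0.14069554209709167, 0.3393387198448181), 10.804086685180664)
paper [ 0.6914 -0.0968  0.092 ]
clear [ 0.7076 -0.2203  0.085 ]
plate [ 0.4281 -0.2435  0.006 ]
yellow [ 0.3957 -0.0884  0.084 ]
bottle [0.7256 0.2357 0.135 ]
yellow2 [ 0.4927 -0.4429  0.084 ]
```

```bash
python3 - <<'E'
from h import *
L=np.load('pics/top0.npz'); d=L['d']; m=arm.camera_model("top"); T=np.linalg.inv(m["camera_from_world"])
v,u=np.mgrid[:384,:512]; W=(np.dstack([u,v,np.ones_like(u)])@np.linalg.inv(m["mtx"]).T*d[...,None])@T[:3,:3].T+T[:3,3]
k=(u>380)&(v>110)&(v<300)&(W[...,2]>.1)&(d>0); print(W[k].min(0),W[k].max(0))
k=(u>380)&(v>110)&(v<300)&(W[...,2]>.22)&(d>0); print(k.sum(),W[k].min(0) if k.any() else '')
k=(u>130)&(u<210)&(v>60)&(v<130)&(W[...,2]>.1)&(d>0); print(W[k].min(0),W[k].max(0))
E
```

```text
[ 0.25020277 -0.72825923  0.10000688] [ 0.70819424 -0.55963002  0.32213339]
1391 [ 0.34156964 -0.63220046  0.22000708]
[0.69605203 0.08344281 0.10046156] [0.75870167 0.14685215 0.18288587]
```

Call:
{"op": "move_arm", "data": {
  "rows": "0 0 0 0 0 -0.05 0.0876;0 0 0 0 0.03 -0.05 0.0876",
  "squeeze": 15
}}

```text
t: 0.35
eef_pos: [0.2331, -0.6016, 0.3336]
ee_rot: [3.138, -0.001, -2.772]
force: [1.0, -0.0, 1.1]
width: 0.0877
gripper_force: 0.0
```

Call:
{"op": "move_arm", "data": {
  "rows": "0 0 0 -0.02 0.052 0 0.0876;0 0 0 -0.02 0.052 0 0.0876;0 0 0 -0.02 0.052 0 0.0876;0 0 0 -0.02 0.052 0 0.0876;0 0 0 -0.04 0.04 0 0.0876;0 0 -9.8 -0.04 0.04 0 0.0876;0 0 -9.8 -0.04 0.04 0 0.0876;0 0 -9.8 -0.04 0.04 0 0.0876"
}}

```text
t: 1.35
eef_pos: [0.296, -0.1622, 0.3344]
ee_rot: [3.141, 0.0, -2.254]
force: [1.3, 0.1, 0.7]
width: 0.0874
gripper_force: 0.0
```

Call:
{"op": "move_arm", "data": {
  "rows": "0 0 -9.8 0 0 0 0.0876;0 0 -9.8 0 0 0 0.0876;0 0 -9.9 0 0 0 0.0876;0 0 -9.9 0 0 0 0.0876;0 0 0 0 0 0 0.0876"
}}

```text
t: 1.98
eef_pos: [0.2958, -0.1636, 0.3344]
ee_rot: [3.141, 0.0, -1.572]
force: [0.0, -1.3, -0.2]
width: 0.0874
gripper_force: 0.0
```

Call:
{"op": "move_arm", "data": {
  "rows": "0 0 0 -0.015 -0.051 0.02 0.0876;0 0 0 -0.015 -0.05 0.02 0.0876;0 0 0 -0.014 -0.05 0.02 0.0876;0 0 0 -0.014 -0.05 0.02 0.0876;0 0 0 -0.014 -0.051 0.02 0.0876;0 0 0 0 0 0 0.0876;0 0 0 0 0 0 0.0876"
}}

```text
t: 2.85
eef_pos: [0.5477, -0.0919, 0.2339]
ee_rot: [3.14, -0.0, -1.574]
force: [-0.1, -0.7, 0.3]
width: 0.0878
gripper_force: 0.0
```

```bash
cat >> h.py <<'E'
from scipy.spatial.transform import Rotation as Ro
def wcloud(f):
    s=arm.get_state(); p,d=grab("wrist",f); m=arm.camera_model("wrist")
    T=np.eye(4); T[:3,:3]=Ro.from_euler('xyz',s["ee_rot"]).as_matrix(); T[:3,3]=s["eef_pos"]; T=T@m["mount"]
    v,u=np.mgrid[:384,:512]; c=np.dstack([u,v,np.ones_like(u)])@np.linalg.inv(m["mtx"]).T*d[...,None]
    return s,p,c@T[:3,:3].T+T[:3,3],d
def tins(f):
    s,p,W,d=wcloud(f); print(s["eef_pos"])
    for g in [(.5475,-.092),(.575,-.195),(.586,-.32)]:
        k=(d>0)&(np.hypot(W[...,0]-g[0],W[...,1]-g[1])<.05)&(abs(W[...,2]-.095)<.01)
        if k.sum()>200:
            c,r=cv2.minEnclosingCircle(W[k][:,:2].astype(np.float32)); print(g,k.sum(),c,r,np.median(W[k][:,2]))
E
python3 -c "
from h import *
tins('w1')"
```

```text
[ 0.54771298 -0.09188882  0.23390397]
(0.5475, -0.092) 3392 (0.5467641949653625, -0.09143643081188202) 0.03381125256419182 0.09160758749984937
(0.575, -0.195) 4709 (0.5740804672241211, -0.19504068791866302) 0.03377330303192139 0.0916855916362489
```

View pics/w1.png

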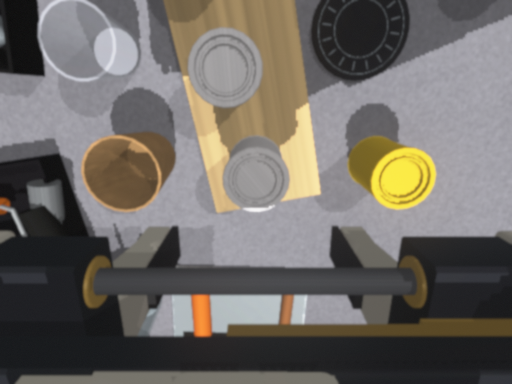

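The wrist view shows the left tin centred between the fingers at (255,178), with the paper cup at (122,172) and the yellow tin at (405,175) clear of them. The fix agrees with the top view to within 1 mm.

Call:
{"op": "move_arm", "data": {
  "rows": "0 0 0 0 0.0005 0.045 0.0876;0 0 0 0 0 0.045 0.0876;0 0 0 0 0 0.045 0.0876;0 0 0 0 0 0.03 0.0876;0 0 0 0 0 0.016 0.0876;0 0 0 0 0 0 0.0876"
}}

```text
t: 3.65
eef_pos: [0.5472, -0.092, 0.0538]
ee_rot: [3.141, -0.0, -1.572]
force: [0.1, -1.1, 0.8]
width: 0.0879
gripper_force: 0.0
```

Call:
{"op": "move_arm", "data": {
  "rows": "0 0 0 0 0 0 0.055;0 0 0 0 0 0 0.055;0 0 0 0 0 0 0.055;0 0 0 0 0 0 0.055;0 0 0 0 0 0 0.055;0 0 0 0 0 0 0.055",
  "squeeze": 20
}}

```text
t: 4.4
eef_pos: [0.5479, -0.0917, 0.0545]
ee_rot: [-3.141, -0.0, -1.571]
force: [-1.8, 0.4, 7.5]
width: 0.0662
gripper_force: 20.0
```

Call:
{"op": "move_arm", "data": {
  "rows": "0 0 0 0 0 -0.005 0.055;0 0 0 0 0 -0.01 0.055;0 0 0 0 0 -0.013 0.055;0 0 0 0 0 -0.012 0.055;0 0 0 0 0 -0.005 0.055;0 0 0 0 0 0 0.055;0 0 0 0 0 0 0.055;0 0 0 0 0 0 0.055"
}}

```text
t: 5.4
eef_pos: [0.5473, -0.0918, 0.0981]
ee_rot: [3.141, -0.0, -1.571]
force: [-0.1, -0.9, -2.3]
width: 0.0658
gripper_force: 20.0
```

```bash
cat >> h.py <<'E'
def weigh():
    F=[]
    for i in range(6):
        s=arm.get_state(); F.append(np.r_[s["force"],s["joint_efforts"][1:3],s["eef_pos"][2]]); arm.grab_frame("wrist")
    print(np.round(F,3),np.mean(F,0).round(3),s["width"],s["gripper_force"])
E
python3 -c "
from h import *
weigh()"
```

```text
[[ -0.149  -0.917  -2.276 -48.292  24.072   0.098]
 [ -0.147   0.127  -2.653 -48.22   24.047   0.098]
 [  0.165  -0.815  -1.895 -48.165  24.035   0.098]
 [ -0.162  -0.501  -3.25  -48.123  24.033   0.098]
 [  0.379  -0.818  -1.964 -48.093  24.034   0.098]
 [  0.382  -0.683  -1.619 -48.072  24.039   0.098]] [  0.078  -0.601  -2.276 -48.161  24.043   0.098] 0.06583135259511574 19.999484200143343
```

Call:
{"op": "move_arm", "data": {
  "rows": "0 0 0 0 0 0.015 0.055;0 0 0 0 0 0.014 0.055;0 0 0 0 0 0.008 0.055;0 0 0 0 0 0.004 0.055;0 0 0 0 0 0.003 0.055;0 0 0 0 0 0.001 0.055;0 0 0 0 0 0 0.055;0 0 0 0 0 0 0.055"
}}

```text
t: 6.7
eef_pos: [0.5476, -0.0918, 0.0545]
ee_rot: [-3.141, -0.0, -1.571]
force: [-2.3, 0.8, 6.1]
width: 0.0658
gripper_force: 20.0
```

Call:
{"op": "move_arm", "data": {
  "rows": "0 0 0 0 0 0 0.0876;0 0 0 0 0 0 0.0876;0 0 0 0 0 0 0.0876;0 0 0 0 0 0 0.0876"
}}

```text
t: 7.2
eef_pos: [0.5476, -0.0918, 0.0535]
ee_rot: [-3.142, -0.0, -1.571]
force: [0.8, -0.1, -0.5]
width: 0.0871
gripper_force: 0.0
```

Call:
{"op": "move_arm", "data": {
  "rows": "0 0 0 0 0 -0.02 0.0876;0 0 0 0 0 -0.04 0.0876;0 0 0 0 0 -0.045 0.0876;0 0 0 0.035 -0.009 0 0.0876;0 0 0 0.035 -0.009 0 0.0876;0 0 0 0.033 -0.009 0 0.0876;0 0 0 0 0 0 0.0876;0 0 0 0 0 0 0.0876"
}}

```text
t: 8.2
eef_pos: [0.5742, -0.1947, 0.1582]
ee_rot: [3.141, 0.0, -1.572]
force: [-0.0, 0.2, 1.0]
width: 0.0878
gripper_force: 0.0
```

```bash
python3 -c "
from h import *
tins('w2'); weigh()"
```

```text
[ 0.57419079 -0.1947286   0.158211  ]
(0.5475, -0.092) 2127 (0.5479561686515808, -0.09227088838815689) 0.03366466611623764 0.09067841699896789
(0.575, -0.195) 5753 (0.5739514827728271, -0.19482678174972534) 0.03372592851519585 0.09157159005952162
(0.586, -0.32) 6943 (0.5855046510696411, -0.3191526532173157) 0.0336015410721302 0.09113723510981622
[[-3.2300e-01 -1.9400e-01 -1.6100e-01 -5.0964e+01  2.6624e+01  1.5800e-01]
 [ 7.0400e-01  2.8600e-01 -1.0500e-01 -5.1005e+01  2.6554e+01  1.5900e-01]
 [-3.6800e-01 -2.5300e-01  1.3800e-01 -5.1066e+01  2.6522e+01  1.5900e-01]
 [-2.9100e-01  9.5000e-02 -4.3800e-01 -5.1133e+01  2.6511e+01  1.5900e-01]
 [-3.5000e-02  3.3600e-01 -6.2000e-01 -5.1198e+01  2.6512e+01  1.5900e-01]
 [-2.3200e-01 -7.5000e-01  1.1800e-01 -5.1254e+01  2.6518e+01  1.5900e-01]] [ -0.091  -0.08   -0.178 -51.103  26.54    0.159] 0.08758485247458389 0.0
```

Call:
{"op": "move_arm", "data": {
  "rows": "0 0 0 0 0 0.04 0.0876;0 0 0 0 0 0.04 0.0876;0 0 0 0 0 0.018 0.0876;0 0 0 0 0 0.007 0.0876;0 0 0 0 0 0 0.0876"
}}

```text
t: 9.18
eef_pos: [0.5747, -0.1947, 0.0537]
ee_rot: [3.142, -0.0, -1.571]
force: [0.0, 0.9, -0.0]
width: 0.0874
gripper_force: 0.0
```

Call:
{"op": "move_arm", "data": {
  "rows": "0 0 0 0 0 0 0.055;0 0 0 0 0 0 0.055;0 0 0 0 0 0 0.055;0 0 0 0 0 0 0.055;0 0 0 0 0 0 0.055;0 0 0 0 0 0 0.055",
  "squeeze": 25
}}

```text
t: 9.93
eef_pos: [0.5745, -0.1948, 0.0542]
ee_rot: [-3.141, -0.0, -1.571]
force: [-2.9, 1.5, 6.6]
width: 0.0657
gripper_force: 25.0
```

Call:
{"op": "move_arm", "data": {
  "rows": "0 0 0 0 0 -0.005 0.055;0 0 0 0 0 -0.01 0.055;0 0 0 0 0 -0.013 0.055;0 0 0 0 0 -0.012 0.055;0 0 0 0 0 -0.005 0.055;0 0 0 0 0 0 0.055;0 0 0 0 0 0 0.055;0 0 0 0 0 0 0.055"
}}

```text
t: 10.92
eef_pos: [0.5742, -0.1948, 0.0981]
ee_rot: [3.141, 0.0, -1.571]
force: [0.6, -0.4, -4.7]
width: 0.0663
gripper_force: 25.0
```

```bash
python3 -c "
from h import *
weigh()"
```

```text
[[ 5.9900e-01 -4.2200e-01 -4.6550e+00 -5.6937e+01  2.6129e+01  9.8000e-02]
 [-6.0000e-02  8.3900e-01 -5.1830e+00 -5.6858e+01  2.6096e+01  9.8000e-02]
 [ 8.3000e-02  1.5400e-01 -5.4140e+00 -5.6798e+01  2.6083e+01  9.8000e-02]
 [ 5.0800e-01 -1.3200e-01 -5.3900e+00 -5.6755e+01  2.6079e+01  9.8000e-02]
 [-1.1400e-01  1.1600e-01 -5.8240e+00 -5.6725e+01  2.6081e+01  9.8000e-02]
 [-5.8300e-01  1.5000e-02 -4.1240e+00 -5.6705e+01  2.6086e+01  9.8000e-02]] [  0.072   0.095  -5.098 -56.796  26.092   0.098] 0.06580989826705291 24.99948031269014
```

Call:
{"op": "move_arm", "data": {
  "rows": "0 0 0 0 0 0.015 0.055;0 0 0 0 0 0.014 0.055;0 0 0 0 0 0.008 0.055;0 0 0 0 0 0.004 0.055;0 0 0 0 0 0.003 0.055;0 0 0 0 0 0.001 0.055;0 0 0 0 0 0 0.055;0 0 0 0 0 0 0.055"
}}

```text
t: 12.22
eef_pos: [0.5747, -0.1948, 0.0543]
ee_rot: [-3.141, -0.0, -1.571]
force: [-2.6, 1.7, 4.3]
width: 0.0658
gripper_force: 25.0
```

Call:
{"op": "move_arm", "data": {
  "rows": "0 0 0 0 0 0 0.0876;0 0 0 0 0 0 0.0876;0 0 0 0 0 0 0.0876;0 0 0 0 0 0 0.0876"
}}

```text
t: 12.72
eef_pos: [0.5747, -0.1948, 0.0535]
ee_rot: [-3.141, -0.0, -1.571]
force: [0.1, 0.1, -0.3]
width: 0.0873
gripper_force: 0.0
```

Call:
{"op": "move_arm", "data": {
  "rows": "0 0 0 0 0 -0.02 0.0876;0 0 0 0 0 -0.04 0.0876;0 0 0 0 0 -0.045 0.0876;0 0 0 0.042 -0.004 0 0.0876;0 0 0 0.042 -0.004 0 0.0876;0 0 0 0.041 -0.0035 0 0.0876;0 0 0 0 0 0 0.0876;0 0 0 0 0 0 0.0876"
}}

```text
t: 13.72
eef_pos: [0.5857, -0.3197, 0.1582]
ee_rot: [3.141, 0.0, -1.572]
force: [0.5, -0.2, -0.0]
width: 0.0875
gripper_force: 0.0
```

```bash
python3 -c "
from h import *
tins('w3')"
```

```text
[ 0.58569399 -0.31974892  0.15816122]
(0.575, -0.195) 1136 (0.5754098892211914, -0.20866525173187256) 0.030057072639465332 0.09291547484445214
(0.586, -0.32) 5756 (0.5855640172958374, -0.31955400109291077) 0.03369878977537155 0.09163995551877258
```

Call:
{"op": "move_arm", "data": {
  "rows": "0 0 0 0 0 0.04 0.0876;0 0 0 0 0 0.04 0.0876;0 0 0 0 0 0.018 0.0876;0 0 0 0 0 0.007 0.0876;0 0 0 0 0 0 0.0876"
}}

```text
t: 14.4
eef_pos: [0.5866, -0.3197, 0.0543]
ee_rot: [-3.141, -0.0, -1.57]
force: [-0.0, 0.0, 0.3]
width: 0.0875
gripper_force: 0.0
```

Call:
{"op": "move_arm", "data": {
  "rows": "0 0 0 0 0 0 0.055;0 0 0 0 0 0 0.055;0 0 0 0 0 0 0.055;0 0 0 0 0 0 0.055;0 0 0 0 0 0 0.055;0 0 0 0 0 0 0.055",
  "squeeze": 25
}}

```text
t: 15.15
eef_pos: [0.5861, -0.3199, 0.0544]
ee_rot: [-3.141, -0.0, -1.571]
force: [-1.6, 1.0, 5.5]
width: 0.0656
gripper_force: 25.0
```

Call:
{"op": "move_arm", "data": {
  "rows": "0 0 0 0 0 -0.005 0.055;0 0 0 0 0 -0.01 0.055;0 0 0 0 0 -0.013 0.055;0 0 0 0 0 -0.012 0.055;0 0 0 0 0 -0.005 0.055;0 0 0 0 0 0 0.055;0 0 0 0 0 0 0.055;0 0 0 0 0 0 0.055"
}}

```text
t: 16.15
eef_pos: [0.5857, -0.3197, 0.098]
ee_rot: [3.141, 0.0, -1.571]
force: [0.2, 0.6, -3.3]
width: 0.0654
gripper_force: 25.0
```

```bash
python3 -c "
from h import *
weigh()"
```

```text
[[ 2.4000e-01  6.0500e-01 -3.2840e+00 -6.3547e+01  2.6491e+01  9.8000e-02]
 [-4.9800e-01 -1.2800e-01 -2.4500e+00 -6.3460e+01  2.6458e+01  9.8000e-02]
 [ 3.5800e-01  1.8000e-02 -3.1870e+00 -6.3396e+01  2.6442e+01  9.8000e-02]
 [ 8.4400e-01  5.3500e-01 -3.2330e+00 -6.3350e+01  2.6437e+01  9.8000e-02]
 [-1.1420e+00 -6.2700e-01 -2.9160e+00 -6.3319e+01  2.6437e+01  9.8000e-02]
 [ 4.3400e-01 -5.3900e-01 -3.2770e+00 -6.3298e+01  2.6442e+01  9.8000e-02]] [ 3.9000e-02 -2.3000e-02 -3.0580e+00 -6.3395e+01  2.6451e+01  9.8000e-02] 0.06586487558470136 24.999648595112376
```

Weights felt were left 2.3 N, middle 5.1 N and right 3.1 N, so the middle tin is the heaviest. I'll put the right one back and fetch the middle.

Call:
{"op": "move_arm", "data": {
  "rows": "0 0 0 0 0 0.015 0.055;0 0 0 0 0 0.014 0.055;0 0 0 0 0 0.008 0.055;0 0 0 0 0 0.004 0.055;0 0 0 0 0 0.003 0.055;0 0 0 0 0 0.001 0.055;0 0 0 0 0 0 0.055;0 0 0 0 0 0 0.055"
}}

```text
t: 17.45
eef_pos: [0.5862, -0.3199, 0.0543]
ee_rot: [-3.141, -0.0, -1.571]
force: [-2.1, 1.8, 5.6]
width: 0.066
gripper_force: 25.0
```

Call:
{"op": "move_arm", "data": {
  "rows": "0 0 0 0 0 0 0.0876;0 0 0 0 0 0 0.0876;0 0 0 0 0 0 0.0876;0 0 0 0 0 0 0.0876"
}}

```text
t: 17.95
eef_pos: [0.5861, -0.3198, 0.0534]
ee_rot: [-3.142, -0.0, -1.571]
force: [0.4, 0.4, -0.3]
width: 0.0875
gripper_force: 0.0
```

Call:
{"op": "move_arm", "data": {
  "rows": "0 0 0 0 0 -0.02 0.0876;0 0 0 0 0 -0.04 0.0876;0 0 0 0 0 -0.045 0.0876;0 0 0 -0.042 0.004 0 0.0876;0 0 0 -0.042 0.004 0 0.0876;0 0 0 -0.041 0.0035 0 0.0876;0 0 0 0 0 0 0.0876;0 0 0 0 0 0 0.0876"
}}

```text
t: 18.95
eef_pos: [0.5747, -0.1947, 0.1588]
ee_rot: [-3.141, -0.0, -1.57]
force: [-0.1, 0.3, -0.9]
width: 0.0882
gripper_force: 0.0
```

```bash
python3 -c "
from h import *
tins('w4')"
```

```text
[ 0.57474904 -0.19473156  0.15875467]
(0.5475, -0.092) 2115 (0.5478698015213013, -0.09348253160715103) 0.03336649760603905 0.0907003454505626
(0.575, -0.195) 5743 (0.5747367739677429, -0.19505813717842102) 0.0338810496032238 0.09163392634431697
(0.586, -0.32) 6928 (0.5862991809844971, -0.3192789852619171) 0.033713046461343765 0.09115558009602064
```

View pics/w4.png

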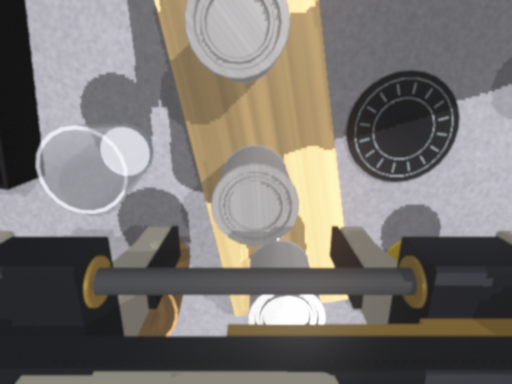

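All three tins stand on the board: the right one at (237,30), the middle at (255,203) and the left at (287,310). The cups and plate are untouched.

Call:
{"op": "move_arm", "data": {
  "rows": "0 0 0 0 0 0.04 0.0876;0 0 0 0 0 0.04 0.0876;0 0 0 0 0 0.018 0.0876;0 0 0 0 0 0.007 0.0876;0 0 0 0 0 0 0.0876"
}}

```text
t: 19.62
eef_pos: [0.5746, -0.1954, 0.0534]
ee_rot: [3.141, -0.0, -1.572]
force: [0.3, 0.5, 1.0]
width: 0.0877
gripper_force: 0.0
```

Call:
{"op": "move_arm", "data": {
  "rows": "0 0 0 0 0 0 0.055;0 0 0 0 0 0 0.055;0 0 0 0 0 0 0.055;0 0 0 0 0 0 0.055;0 0 0 0 0 0 0.055;0 0 0 0 0 0 0.055",
  "squeeze": 30
}}

```text
t: 20.38
eef_pos: [0.5748, -0.1948, 0.0543]
ee_rot: [-3.141, -0.0, -1.571]
force: [-1.2, 0.9, 5.4]
width: 0.066
gripper_force: 30.0
```

Call:
{"op": "move_arm", "data": {
  "rows": "0 0 0 0 0 -0.005 0.055;0 0 0 0 0 -0.015 0.055;0 0 0 0 0 -0.025 0.055;0 0 0 0 0 -0.03 0.055;0 0 0 0 0 -0.03 0.055;0 0 0 0 0 -0.015 0.055;0 0 0 0 0 -0.005 0.055;0 0 0 0 0 0 0.055"
}}

```text
t: 21.38
eef_pos: [0.5741, -0.1946, 0.1779]
ee_rot: [3.141, 0.0, -1.571]
force: [-0.1, -0.4, -6.1]
width: 0.0656
gripper_force: 30.0
```

Call:
{"op": "move_arm", "data": {
  "rows": "0 0 0 -0.01 0 0 0.055;0 0 0 -0.02 0.005 0 0.055;0 0 0 -0.03 0.005 0 0.055;0 0 0 -0.03 0.005 0 0.055;0 0 0 -0.03 0.005 0 0.055;0 0 0 -0.03 0.005 0 0.055;0 0 0 -0.03 0 0 0.055;0 0 0 -0.03 0 0 0.055"
}}

```text
t: 22.38
eef_pos: [0.5486, 0.0172, 0.1783]
ee_rot: [3.141, 0.0, -1.57]
force: [0.1, -0.2, -4.3]
width: 0.0658
gripper_force: 30.0
```

Call:
{"op": "move_arm", "data": {
  "rows": "0 0 0 -0.03 0 0 0.055;0 0 0 -0.03 0 0 0.055;0 0 0 -0.03 0 0 0.055;0 0 0 -0.03 0 0 0.055;0 0 0 -0.02 0 0 0.055;0 0 0 -0.01 0 0 0.055;0 0 0 -0.005 0 0 0.055;0 0 0 0 0 0 0.055"
}}

```text
t: 23.38
eef_pos: [0.5495, 0.1699, 0.1785]
ee_rot: [3.141, -0.0, -1.571]
force: [-0.2, 0.2, -4.5]
width: 0.0662
gripper_force: 30.0
```

Call:
{"op": "move_arm", "data": {
  "rows": "0 0 0 0 0 0 0.055;0 0 0 0 0 0 0.055;0 0 0 0 0 0 0.055;0 0 0 0 0 0 0.055;0 0 0 0 0 0 0.055;0 0 0 0 0 0 0.055;0 0 0 0 0 0 0.055;0 0 0 0 0 0 0.055"
}}

```text
t: 24.38
eef_pos: [0.5496, 0.1702, 0.1786]
ee_rot: [-3.142, -0.0, -1.571]
force: [-0.1, -0.5, -4.7]
width: 0.0662
gripper_force: 30.0
```

```bash
python3 -c "
from h import *
weigh(); grab('top','top1'); grab('scene','scene1')
cv2.imwrite('pics/both.png',cv2.resize(np.hstack([cv2.imread('pics/top1.png'),cv2.imread('pics/scene1.png')]),(800,300)))"
```

```text
[[ -0.08   -0.517  -4.7   -49.21   28.938   0.179]
 [ -0.273  -0.377  -6.098 -49.209  28.938   0.179]
 [ -0.748   0.121  -5.902 -49.208  28.939   0.179]
 [  0.332  -0.382  -6.148 -49.208  28.938   0.179]
 [  0.335   0.832  -5.295 -49.207  28.938   0.179]
 [  0.612   0.918  -5.435 -49.207  28.939   0.179]] [ 3.0000e-02  9.9000e-02 -5.5960e+00 -4.9208e+01  2.8938e+01  1.7900e-01] 0.06587306520893847 29.998525359212067
```

View pics/both.png

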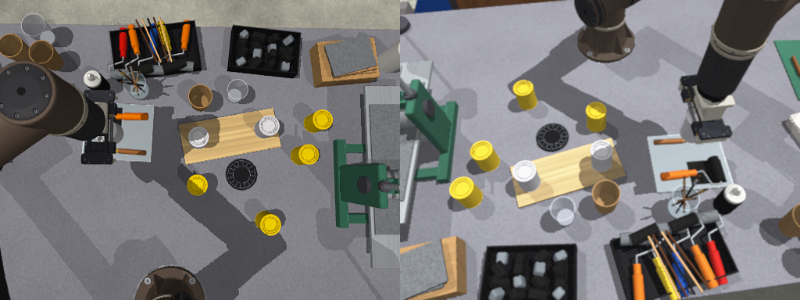

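The tin is held over the slab (5.6 N on the wrist). The other two stand on the board at (199,137) and (268,126) in the left half of the picture, and nothing around them has moved.

```bash
python3 -c "
from station import arm
print(arm.job_done())"
```

```text
the job is handed in; nothing more can be done
None
```

I handed the job in with the middle tin held still over the slab, about 12–13 cm of air beneath it. It felt heaviest at about 5.1 N, against 2.3 N for the left tin and 3.1 N for the right, and those two are back standing on the board; no verdict came back.

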